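Level the book display riser

TASK

Set the yellow spirit level lengthwise on the middle of the small wooden riser shelf, let go of it and let its bubble run to the high side, then turn the riser's red foot knob until the bubble rests between the two black lines while the level lies there untouched. Then press down steadily but gently on the level's black rubber pad with the fingers and finish while still pressing, with the bubble centred, so that I can tighten the lock nut. Leave the mug, the glue jar, the wooden stamp and the wrench where they stand.

Things in the scene. Friction and masses are not known exactly. Their poses are not given: they have to be found in the camera images.
- level: yellow spirit level, loose, 190 x 26 x 40 mm, about 0.25 kg. Origin: centre of its underside; x along its length, z up. In its middle a black rubber pad block, 44 mm long and 26 mm wide, rises to 40 mm: grip it here across its width, and press here. Yellow ends 36 mm high, body elsewhere 24 mm. Its green vial lies along x on the +x half, 51 mm from the middle
- press_pad (a point): top centre of the level's rubber pad, 40 mm above the level's underside; axes as the level's
- bubble (a joint): white bubble (12 mm long) in the level's green vial: 0 = centred between the two black lines, positive towards the level's +x end, in m, stops at +-0.02; just inside the lines is +-0.002. It creeps to the higher end, about 1 mm per 0.001 rad of slope, and settles in about 2 s
- shelf: wooden board of the riser, 130 (x) x 250 (y) x 18 mm, on a pivot at its -y end and a levelling foot beyond its +y end. The riser stands fast; the board only tilts a little about x as the foot is turned. Origin: on the pivot axis, 23 mm below the board's upper face, 105 mm from its middle; +y points to the foot. A 5 mm steel bracket runs from board to knob
- shelf_mid (a point): middle of the board's upper face, about 72 mm above the desk; axes as the shelf's. The board reaches 65 mm either way in x and 125 mm in y; the foot knob's axis lies 190 mm towards +y
- foot_knob: hand knob of the levelling foot, turning about its own z (vertical), staying at one height: a red grip bar 50 mm long (own x), 14 mm wide (own y), 36 mm high on a black disc 48 mm wide, 8 mm thick. Origin: on the axis at the disc's underside, 72 mm above the desk; the bar spans 8 to 44 mm above it. Turns stiffly (0.05 N m), stays where left
- knob_grip (a point): on the knob's axis, 102 mm above the desk, the height to grip the bar; axes as the knob's (x along the bar). At the start the foot end is too low by 1.2 to 2.6 rad of turn. Turning clockwise seen from above raises it: 0.006 rad of shelf slope, or about 6 mm of bubble travel towards the foot, per radian
- mug: bystander: white mug, 80 mm wide, 90 mm high, handle at its own +y, origin at the centre of its underside
- glue_jar: bystander: jar with a red cap, 60 mm wide, 85 mm high, origin at the centre of its underside
- stamp: bystander: wooden hand stamp, 34 mm wide, 68 mm high, origin at the centre of its underside
- wrench: bystander: steel wrench lying flat, about 200 mm long, along its own x, origin at the centre of its underside
Things that resemble listed ones, but are neither listed nor needed, are in the scene too. Of the things shaped like the level, the yellow one is meant.

How it is judged:
By the outcome, as a careful person would: the job done as asked, in the order asked, and still so for the second after the job is handed in, while the arm keeps its last pose, push and grip.
It also fails if it takes over 72 s, if anything falls off the work surface, if the arm or the gripper's body presses on something with over 40 N, if the wrist force passes 120 N, or if a joint passes its speed limit or range.

ROBOT

A 6-joint arm with a two-finger parallel gripper is mounted at the origin on the work surface. World frame = base frame: x ahead of the robot, y to its left, z up, the work surface at z = 0. Lengths are in m, angles in rad, forces in N, time in s.
With the tool pointing down it reaches from about 0.3 to 0.875 m from the base axis. Payload 6.4 kg.
Tool frame: the origin (TCP) lies between the finger pads; the fingertips stand 17 mm ahead of it and the grasp point (between the pads) lies 2 mm behind it; z points along the fingers, y is the line along which they close (so a half turn about z gives the same grasp; the last joint's range is limited). The gripper opens to 88 mm and grips with 3 to 60 N. Pads are 18 mm wide; open, the fingers measure 123 mm over their backs; the gripper's body (75 mm by 187 mm) begins 45 mm behind the grasp point.
Start: joints at [-1.528, 0.181, 1.607, -0, 1.354, -0.206], TCP at [0.142, -0.557, 0.256] pointing down, gripper open.
Joint ranges: [-2.99, 2.99], [-0.89, 2.07], [0.3, 2.58], [-1.14, 4.28], [0, 2.63], [-3.12, 3.12]. Speed limits (rad/s): [2.57, 2.57, 3.01, 3.14, 3.14, 3.14].

INTERFACE

Orientations are given as a unit quaternion [w, x, y, z].
In Python, from bench import arm, eyes gives the robot as it stands.
- The arm moves only by the tool step_arm, never from a script. Its argument "increments" is text: rows parted by semicolons, each of 7 numbers parted by spaces: the opening, from 0 (shut) to 1 (fully open), then the shift along the tool's x, y, z in mm, then the turn, a rotation vector about the tool's x, y, z in rad. A call has 1 to 12 rows; each row is the pose to reach, as a shift and turn from the pose commanded when the call began, along the tool's axes at that moment; what a row does not reach only later rows make up. A row lasts 1/12 s, in which the tool goes at most 41.7 mm and 7.16 degrees, less where a joint would pass 70% of its speed; a pose out of reach is approached as far as the arm can. A call with a gripper value outside its range is refused whole. The fingers move at their own pace and stop on an object; the grip force is fixed at half the most. Time passes only in rows, so rows that repeat a pose let the fingers close. It gives the time, the measured TCP pose, the force, the opening and the grip force at its end, in the units of the state.
- arm.read_state(): the state, without advancing time (a new reading comes with each control period).
- eyes.capture(name): name is "scene" or "top"; returns a dict with "image" (384x512x3 uint8, blue, green, red), "intrinsics" (3x3 intrinsics, pixels), "k1" (the pictures are not rectified: a ray, as slopes to the right and down, at radius r is drawn at 1 + k1 r^2 times it, then the intrinsics apply), "pose" (4x4, takes a point from camera to world coordinates). Camera axes: x right, y up, looking along -z (the intrinsics and any distortion apply to the point x, -y, -z); pixel columns grow to the right and rows downward; lengths in m; the calibration is good to about 2 mm. A picture is of the moment at which its call begins. There is no depth.
- arm.hand_in(): hands the job in; it is judged then, once.
The state is a dict: "time_s": time; "joints": joint angles; "qd": joint speeds; "effort": joint torques, N m; "tcp_pos": TCP position; "tcp_rot": TCP orientation; "ft_force": force on the tool from outside, world axes, zero at the start; "wrist_torque": the same for the moment, N m; "grip_width": opening from 0.0 (shut) to 1.0 (fully open); "finger_force": force on a finger pad.
Only numpy, scipy, OpenCV 4.12 (cv2) and the standard library are available. Lean on these libraries where they do the work, as an engineer would, in place of code of your own. Each camera call takes 0.05 s, during which the arm holds its last target. There are 200 camera calls.

## Working session

There is one attempt and no reset: what is moved stays moved. The work goes in short steps, Python scripts to look and compute and a tool call to move; the robot and the scene stay as the last step left them, time stands still between calls to the robot, and variables do not carry over. Pictures are saved under pics/ and viewed, at most 10 in all, crops included, and the job is handed in when it is done.

Besides the shell and the picture viewer there is one more tool, called after "Emit:" by a JSON object that holds its "api" and its "payload", one argument or row to a line. step_arm: Moves the arm, as the interface text tells. Its arguments: {"type":"object","properties":{"increments":{"type":"string"}},"required":["increments"]}

```bash
mkdir -p pics; python3 - <<'E'
from bench import arm, eyes
import cv2,numpy as np
for n in("scene","top"):
    c=eyes.capture(n); cv2.imwrite(f"pics/{n}0.png",c["image"]); print(n,c["intrinsics"].tolist(),c["k1"],np.round(c["pose"],4).tolist())
s=arm.read_state(); print(s)
E
```

```text
scene [[350.9158680305015, 0.0, 254.58950861707663], [0.0, 350.9158680305015, 187.76090148522246], [0.0, 0.0, 1.0]] -0.06814070901999779 [[-0.5146, -0.6276, 0.5842, 1.0492], [0.8573, -0.3849, 0.3418, 0.3375], [0.0104, 0.6767, 0.7361, 0.794], [0.0, 0.0, 0.0, 1.0]]
top [[438.3036525596018, 0.0, 253.07251079143776], [0.0, 438.3036525596018, 190.69579202344465], [0.0, 0.0, 1.0]] 0.035020907153676575 [[0.0107, 0.9968, -0.0793, 0.4005], [-0.9999, 0.01, -0.0101, 0.0342], [-0.0093, 0.0794, 0.9968, 1.2637], [0.0, 0.0, 0.0, 1.0]]
{'time_s': 0.1, 'joints': array([-1.52828861e+00,  1.81460544e-01,  1.60788095e+00,  1.63722187e-05,
        1.35383453e+00, -2.06315888e-01]), 'qd': array([-9.71055547e-04, -3.46302506e-04, -2.38644016e-03,  2.50393134e-03,
        4.15370812e-05,  6.65081288e-04]), 'effort': array([ 4.97666824e-04, -4.34821880e+01, -3.42694902e+01,  7.05294125e-02,
        3.41147091e-02, -4.50263485e-05]), 'tcp_pos': array([ 0.14159484, -0.55682484,  0.25491679]), 'tcp_rot': array([-7.88377801e-04,  9.92270737e-01,  1.24089312e-01,  7.27358178e-05]), 'ft_force': array([-0.60722085,  0.43324388, -0.45478535]), 'wrist_torque': array([ 0.00453517, -0.01363484, -0.01291549]), 'finger_force': 0.0, 'grip_width': 1.0015403092920199}
```

View pics/scene0.png

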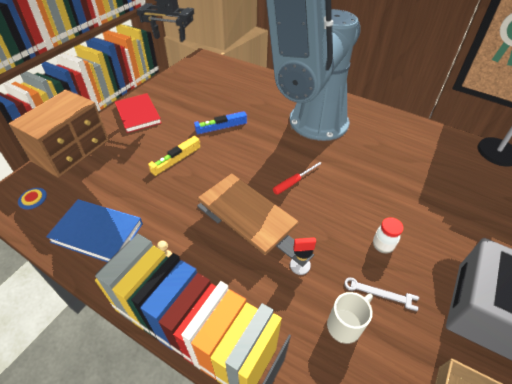

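View pics/top0.png

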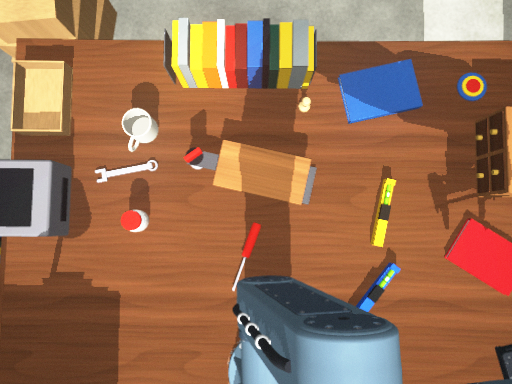

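The scene view shows the yellow level at (175,156), the board at (247,212) and the knob at (303,250). In the top view the level is at (384,212), the board at (264,172) and the red knob bar at (194,156). The bystanders are well to the left.

```bash
cat > h.py <<'E'
from bench import arm, eyes
import cv2,numpy as np
from scipy.spatial.transform import Rotation as R
def ray(c,uv):
    uv=np.array(uv,float).reshape(-1,1,2)
    p=cv2.undistortPoints(uv,c["intrinsics"],np.array([c["k1"],0,0,0]))[:,0]
    d=np.c_[p[:,0],-p[:,1],-np.ones(len(p))]@c["pose"][:3,:3].T
    return c["pose"][:3,3],d
def world(c,uv,z):
    o,d=ray(c,uv); return o+d*((z-o[2])/d[:,2])[:,None]
def proj(c,P):
    P=(np.atleast_2d(P)-c["pose"][:3,3])@c["pose"][:3,:3]
    return cv2.projectPoints(P*[1,-1,-1],np.zeros(3),np.zeros(3),c["intrinsics"],np.array([c["k1"],0,0,0]))[0][:,0]
def mask(c,lo,hi,roi):
    h=cv2.cvtColor(c["image"],cv2.COLOR_BGR2HSV); m=cv2.inRange(h,np.array(lo),np.array(hi))
    x0,y0,x1,y1=roi; k=np.zeros_like(m); k[y0:y1,x0:x1]=m[y0:y1,x0:x1]; return k
def rect(m):
    ys,xs=np.nonzero(m); return cv2.minAreaRect(np.c_[xs,ys].astype(np.float32))
def tool():
    s=arm.read_state(); w,x,y,z=s["tcp_rot"]; return s["tcp_pos"],R.from_quat([x,y,z,w])
E
python3 - <<'E'
from h import *
c=eyes.capture("top")
m=mask(c,(22,120,90),(34,255,255),(355,170,412,256))
m=cv2.morphologyEx(m,cv2.MORPH_OPEN,np.ones((2,2)))
r=rect(m); b=cv2.boxPoints(r); W=world(c,b,.034)
print("level",r,np.round(W,3).tolist(),W.mean(0))
m=mask(c,(8,60,90),(20,255,255),(205,130,325,215))
n,l,st,ce=cv2.connectedComponentsWithStats(m); i=1+st[1:,4].argmax(); 
b=cv2.boxPoints(rect(l==i)); W=world(c,b,.072); print("shelf",b.tolist(),np.round(W,3).tolist(),W.mean(0))
m=cv2.inRange(cv2.cvtColor(c["image"],cv2.COLOR_BGR2HSV),np.array((0,150,60)),np.array((6,255,255)))|cv2.inRange(cv2.cvtColor(c["image"],cv2.COLOR_BGR2HSV),np.array((174,150,60)),np.array((180,255,255)))
k=m*0;k[140:175,175:215]=m[140:175,175:215]
b=cv2.boxPoints(rect(k)); W=world(c,b,.116); print("knob",b.tolist(),np.round(W,3).tolist(),W.mean(0))
im=c["image"]
a=cv2.resize(im[170:256,345:425],None,fx=5,fy=5,interpolation=cv2.INTER_CUBIC)
d=cv2.resize(im[130:216,175:235],None,fx=5,fy=5,interpolation=cv2.INTER_CUBIC)
cv2.imwrite("pics/crop1.png",np.hstack([a,d]))
E
```

```text
level ((383.9129333496094, 212.97299194335938), (12.157726287841797, 68.64579010009766), 11.513830184936523) [[0.349, -0.282, 0.034], [0.537, -0.322, 0.034], [0.531, -0.355, 0.034], [0.343, -0.315, 0.034]] [ 0.44022532 -0.31864326  0.034     ]
shelf [[205.0, 130.0], [324.0, 130.0], [324.0, 214.0], [205.0, 214.0]] [[0.662, 0.181, 0.072], [0.665, -0.147, 0.072], [0.434, -0.147, 0.072], [0.43, 0.176, 0.072]] [0.54768353 0.01583939 0.072     ]
knob [[182.5599822998047, 157.0800323486328], [198.07997131347656, 145.4400177001953], [202.99998474121094, 152.00001525878906], [187.47999572753906, 163.64002990722656]] [[0.579, 0.233, 0.116], [0.611, 0.193, 0.116], [0.593, 0.179, 0.116], [0.562, 0.22, 0.116]] [0.58612448 0.20632078 0.116     ]
```

View pics/crop1.png

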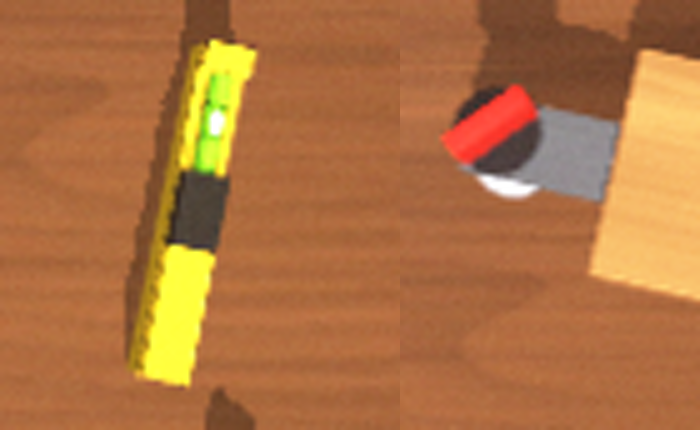

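The crop shows the level's vial at its upper (world +x) end, with the pad at crop (200,212), which is image pixel (385,212). The knob bar's top centre is at crop (490,122), or pixel (193,154).

```bash
python3 - <<'E'
from h import *
c=eyes.capture("top"); im=c["image"]; h=cv2.cvtColor(im,cv2.COLOR_BGR2HSV)
print("hsv board/desk",h[172,264],h[172,220],h[230,300],h[140,300],h[120,220])
m=mask(c,(5,60,175),(25,255,255),(205,130,325,215)); m=cv2.morphologyEx(m,cv2.MORPH_OPEN,np.ones((5,5)))
r=rect(m); b=cv2.boxPoints(r); W=world(c,b,.072); print("shelf",b.round(1).tolist(),W.round(3).tolist(),W.mean(0))
# pad top
k=mask(c,(0,0,0),(180,255,70),(374,200,396,226)); n,l,st,ce=cv2.connectedComponentsWithStats(k); i=1+st[1:,4].argmax(); print("pad",ce[i],st[i],world(c,[ce[i],[385,212.4]],.040))
print("knob",world(c,[[193,154.4]],.116))
P=world(c,[[395.6,182],[383,247]],.036); d=P[0]-P[1]; print("level yaw",np.arctan2(d[1],d[0]))
E
```

```text
hsv board/desk [ 14 161 192] [ 17 149 246] [ 11 165 167] [ 12 160 116] [ 11 163 183]
shelf [[204.0, 205.89999389648438], [206.39999389648438, 139.3000030517578], [326.3999938964844, 143.5], [324.0, 210.1999969482422]] [[0.452, 0.179, 0.072], [0.636, 0.176, 0.072], [0.627, -0.153, 0.072], [0.444, -0.147, 0.072]] [0.53991852 0.01388756 0.072     ]
pad [379.75   211.6875] [378 205   4  14  16] [[ 0.44290229 -0.30549349  0.04      ]
 [ 0.44109263 -0.31990247  0.04      ]]
knob [[0.58648557 0.2057662  0.116     ]]
level yaw -0.2038124582951045
```

```bash
cat >> h.py <<'E'
def plan(xyz,yaw):
    p,r=tool(); t=R.from_euler("z",yaw)*R.from_rotvec([np.pi,0,0])
    print("inc mm",np.round(r.inv().apply(np.array(xyz)-p)*1000,1),"rot",np.round((r.inv()*t).as_rotvec(),3))
E
python3 - <<'E'
from h import *
c=eyes.capture("top"); h=cv2.cvtColor(c["image"],cv2.COLOR_BGR2HSV)
W=world(c,[[223,140],[314,160],[303,205],[213,184.4]],.073); print(W.round(3).tolist(),W.mean(0))
m=mask(c,(13,60,150),(22,200,255),(205,130,325,215)); m=cv2.morphologyEx(m,cv2.MORPH_OPEN,np.ones((7,7)))
b=cv2.boxPoints(rect(m));W=world(c,b,.073);print(b.round(1).tolist(),W.round(3).tolist(),W.mean(0))
plan([.441,-.320,.12],-.204)
E
```

```text
[[0.634, 0.13, 0.073], [0.581, -0.119, 0.073], [0.458, -0.09, 0.073], [0.511, 0.156, 0.073]] [0.54605348 0.0193014  0.073     ]
[[211.5, 185.39999389648438], [221.6999969482422, 138.89999389648438], [311.3999938964844, 158.60000610351562], [301.20001220703125, 205.10000610351562]] [[0.509, 0.16, 0.073], [0.637, 0.134, 0.073], [0.585, -0.112, 0.073], [0.457, -0.085, 0.073]] [0.54699188 0.02421297 0.073     ]
inc mm [ 348.6 -156.   135.5] rot [-0.001  0.     0.453]
```

Emit:
{"api": "step_arm", "payload": {
  "increments": "1 348 -156 130 0 0 0.453;1 348 -156 130 0 0 0.453;1 348 -156 130 0 0 0.453;1 348 -156 130 0 0 0.453;1 348 -156 130 0 0 0.453;1 348 -156 130 0 0 0.453;1 348 -156 130 0 0 0.453;1 348 -156 130 0 0 0.453;1 348 -156 130 0 0 0.453;1 348 -156 130 0 0 0.453;1 348 -156 130 0 0 0.453;1 348 -156 130 0 0 0.453"
}}

```text
time_s: 1.25
tcp_pos: [0.441, -0.3189, 0.1249]
tcp_rot: [-0.001, 0.995, -0.1, -0.001]
ft_force: [-0.2, 0.4, 0.1]
grip_width: 1.002
finger_force: 0.0
```

Emit:
{"api": "step_arm", "payload": {
  "increments": "1 0 -1 35 0 0 0;1 0 -1 70 0 0 0;1 0 -1 90 0 0 0;1 0 -1 97 0 0 0;1 0 -1 97 0 0 0;0.1 0 -1 97 0 0 0;0.1 0 -1 97 0 0 0;0.1 0 -1 97 0 0 0;0.1 0 -1 97 0 0 0;0.1 0 -1 97 0 0 0;0.1 0 -1 97 0 0 0;0.1 0 -1 97 0 0 0"
}}

```text
time_s: 2.25
tcp_pos: [0.4408, -0.3195, 0.0291]
tcp_rot: [0.0, 0.995, -0.102, 0.0]
ft_force: [-0.0, -0.7, 0.1]
grip_width: 0.495
finger_force: 0.0
```

Emit:
{"api": "step_arm", "payload": {
  "increments": "0.1 0 0 0 0 0 0;0.1 0 0 0 0 0 0;0.1 0 0 0 0 0 0;0.1 0 0 0 0 0 0;0.1 0 0 0 0 0 0;0.1 0 0 0 0 0 0;0.1 0 0 0 0 0 0"
}}

```text
time_s: 2.83
tcp_pos: [0.4407, -0.3195, 0.0287]
tcp_rot: [0.0, 0.995, -0.102, -0.0]
ft_force: [0.0, 0.6, -1.2]
grip_width: 0.293
finger_force: 30.0
```

Emit:
{"api": "step_arm", "payload": {
  "increments": "0.1 0 0 -20 0 0 0;0.1 0 0 -50 0 0 0;0.1 0 0 -90 0 0 0;0.1 0 0 -125 0 0 0;0.1 0 0 -140 0 0 0;0.1 0 0 -140 0 0 0"
}}

```text
time_s: 3.33
tcp_pos: [0.4424, -0.3212, 0.173]
tcp_rot: [0.003, 0.995, -0.102, 0.003]
ft_force: [0.1, -0.1, -2.8]
grip_width: 0.291
finger_force: 30.0
```

```bash
python3 - <<'E'
from h import *
c=eyes.capture("top"); p,r=tool(); print(p,r.as_matrix()[:,0])
m=mask(c,(22,120,90),(34,255,255),(300,120,440,300))
m=cv2.morphologyEx(m,cv2.MORPH_OPEN,np.ones((2,2)))
ys,xs=np.nonzero(m); W=world(c,np.c_[xs,ys],p[2]-.028+.036); u=(W-p)@r.as_matrix()
print(len(xs),"along",np.percentile(u[:,0],[0,1,99,100]),"across",np.percentile(u[:,1],[1,99]))
plan([.547,.020,.17],1.3605)
E
```

```text
[ 0.44135078 -0.32007124  0.17016302] [ 0.97923544 -0.20270604  0.00286477]
158 along [0.04193916 0.04275359 0.09655333 0.09690458] across [-0.01508769  0.01460477]
inc mm [  34.5 -354.4   -0.5] rot [ 4.000e-03 -1.000e-03 -1.565e+00]
```

Emit:
{"api": "step_arm", "payload": {
  "increments": "0.1 34 -354 0 0 0 -1.565;0.1 34 -354 0 0 0 -1.565;0.1 34 -354 0 0 0 -1.565;0.1 34 -354 0 0 0 -1.565;0.1 34 -354 0 0 0 -1.565;0.1 34 -354 0 0 0 -1.565;0.1 34 -354 0 0 0 -1.565;0.1 34 -354 0 0 0 -1.565;0.1 34 -354 0 0 0 -1.565;0.1 34 -354 0 0 0 -1.565;0.1 34 -354 0 0 0 -1.565;0.1 34 -354 0 0 0 -1.565"
}}

```text
time_s: 4.38
tcp_pos: [0.5438, 0.0216, 0.1653]
tcp_rot: [-0.002, 0.795, 0.607, -0.002]
ft_force: [0.3, -0.2, -2.4]
grip_width: 0.291
finger_force: 30.0
```

Emit:
{"api": "step_arm", "payload": {
  "increments": "0.1 0 0 0 0 0 -0.065;0.1 0 0 0 0 0 -0.065;0.1 0 0 0 0 0 -0.065"
}}

```text
time_s: 4.63
tcp_pos: [0.5443, 0.0205, 0.1663]
tcp_rot: [-0.002, 0.778, 0.628, -0.001]
ft_force: [0.2, -0.4, -2.6]
grip_width: 0.294
finger_force: 30.0
```

```bash
python3 - <<'E'
from h import *
plan([.547,.020,.105],1.3605); print(tool()[0])
E
```

```text
inc mm [ 0.   3.  61.3] rot [-0.004  0.    -0.002]
[0.54432557 0.02054206 0.16630541]
```

Emit:
{"api": "step_arm", "payload": {
  "increments": "0.1 0 3 25 -0.003 0 0;0.1 0 3 45 -0.003 0 0;0.1 0 3 55 -0.003 0 0;0.1 0 3 58 -0.003 0 0;0.1 0 3 60 -0.003 0 0;0.1 0 3 61 -0.003 0 0;0.1 0 3 62 -0.003 0 0;0.1 0 3 62 -0.003 0 0"
}}

```text
time_s: 5.3
tcp_pos: [0.5493, 0.0196, 0.1075]
tcp_rot: [0.002, 0.777, 0.629, 0.001]
ft_force: [0.9, 0.9, -3.2]
grip_width: 0.294
finger_force: 30.0
```

Emit:
{"api": "step_arm", "payload": {
  "increments": "0.1 0 -2 1 0 0 0;0.1 0 -2 2 0 0 0;0.1 0 -2 3 0 0 0;0.1 0 -2 4 0 0 0;0.1 0 -2 5 0 0 0"
}}

```text
time_s: 5.72
tcp_pos: [0.5468, 0.0201, 0.1017]
tcp_rot: [0.001, 0.777, 0.629, 0.001]
ft_force: [0.3, 0.3, -2.3]
grip_width: 0.292
finger_force: 30.0
```

Emit:
{"api": "step_arm", "payload": {
  "increments": "0.1 0 0 0.5 0 0 0;0.1 0 0 1 0 0 0;0.1 0 0 1 0 0 0"
}}

```text
time_s: 5.97
tcp_pos: [0.5467, 0.0201, 0.1006]
tcp_rot: [0.001, 0.777, 0.629, 0.001]
ft_force: [0.5, -0.1, -2.5]
grip_width: 0.296
finger_force: 30.0
```

Emit:
{"api": "step_arm", "payload": {
  "increments": "0.1 0 0 0.7 0 0 0;0.1 0 0 1.4 0 0 0;0.1 0 0 1.4 0 0 0"
}}

```text
time_s: 6.22
tcp_pos: [0.547, 0.0202, 0.0996]
tcp_rot: [0.001, 0.777, 0.629, 0.001]
ft_force: [-0.1, 0.0, 0.9]
grip_width: 0.293
finger_force: 30.0
```

Emit:
{"api": "step_arm", "payload": {
  "increments": "0.7 0 0 0 0 0 0;0.7 0 0 0 0 0 0;0.7 0 0 0 0 0 0;0.7 0 0 0 0 0 0;0.7 0 0 0 0 0 0;0.7 0 0 0 0 0 0;0.7 0 0 -15 0 0 0;0.7 0 0 -40 0 0 0;0.7 0 0 -70 0 0 0;0.7 0 0 -90 0 0 0;0.7 0 0 -90 0 0 0"
}}

```text
time_s: 7.13
tcp_pos: [0.5493, 0.0197, 0.1943]
tcp_rot: [0.004, 0.777, 0.629, 0.004]
ft_force: [0.1, -0.4, -0.4]
grip_width: 0.701
finger_force: 0.0
```

```bash
python3 - <<'E'
from h import *
plan([.5865,.207,.19],2.25); print(tool()[0])
E
```

```text
inc mm [190.9  -2.7   4.3] rot [ 0.011  0.005 -0.889]
[0.5493443  0.01972125 0.19431275]
```

Emit:
{"api": "step_arm", "payload": {
  "increments": "0.7 191 0 0 0 0 -0.83;0.7 191 0 0 0 0 -0.83;0.7 191 0 0 0 0 -0.83;0.7 191 0 0 0 0 -0.83;0.7 191 0 0 0 0 -0.83;0.7 191 0 0 0 0 -0.83;0.7 191 0 0 0 0 -0.83;0.7 191 0 0 0 0 -0.83;0.7 191 0 0 0 0 -0.83"
}}

```text
time_s: 7.88
tcp_pos: [0.5858, 0.207, 0.1882]
tcp_rot: [0.001, 0.459, 0.889, -0.0]
ft_force: [0.6, -1.1, -0.6]
grip_width: 0.7
finger_force: 0.0
```

```bash
python3 - <<'E'
from h import *
plan([.5865,.207,.102],2.19); print(tool()[0],arm.read_state()["joints"])
c=eyes.capture("top"); s=eyes.capture("scene")
a=cv2.resize(c["image"][110:220,170:320],None,fx=3,fy=3,interpolation=cv2.INTER_CUBIC)
x,y=proj(s,[.56,.07,.11])[0].astype(int)
b=cv2.resize(s["image"][y-60:y+50,x-55:x+60],None,fx=3,fy=3,interpolation=cv2.INTER_CUBIC)
cv2.imwrite("pics/crop2.png",np.hstack([a,b])); print(x,y,proj(s,[.547,.02,.1]),proj(c,[.547,.02,.1]))
E
```

```text
inc mm [-0.3  0.5 86.2] rot [ 0.001  0.002 -0.002]
[0.58578207 0.20696524 0.18816466] [ 1.49371823e-01  3.45146613e-01  1.54589925e+00 -1.12277875e-03
  1.24927213e+00 -4.67811265e-01]
260 208 [[246.53658793 200.16545995]] [[263.0125253  170.66453871]]
```

View pics/crop2.png

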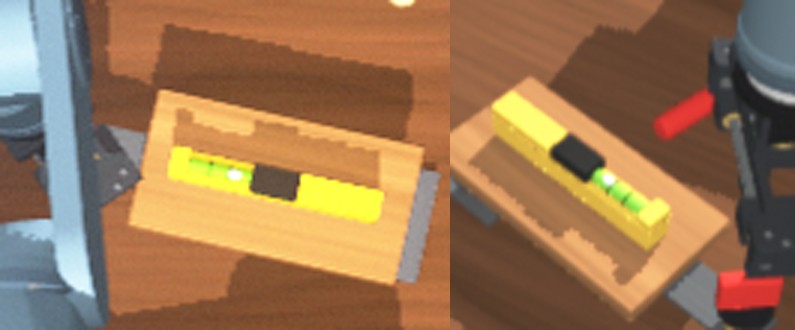

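The picture shows the level lying along the middle of the board. Its bubble is at the pivot side, at crop (235,174), next to the pad. The gripper is above the knob.

Emit:
{"api": "step_arm", "payload": {
  "increments": "0.7 0 0 30 0 0 0;0.7 0 0 60 0 0 0;0.7 0 0 80 0 0 0;0.7 0 0 86 0 0 0;0.7 0 0 86 0 0 0;0 0 0 86 0 0 0;0 0 0 86 0 0 0;0 0 0 86 0 0 0;0 0 0 86 0 0 0;0 0 0 86 0 0 0;0 0 0 86 0 0 0;0 0 0 86 0 0 0"
}}

```text
time_s: 8.98
tcp_pos: [0.5879, 0.2077, 0.104]
tcp_rot: [0.003, 0.458, 0.889, 0.002]
ft_force: [12.9, 11.2, -13.0]
grip_width: 0.198
finger_force: 8.1
```

Emit:
{"api": "step_arm", "payload": {
  "increments": "0 0 0 0 0 0 0;0 0 0 0 0 0 0;0 0 0 0 0 0 0;0 0 0 0 0 0 0"
}}

```text
time_s: 9.32
tcp_pos: [0.5892, 0.2087, 0.1039]
tcp_rot: [0.004, 0.458, 0.889, 0.003]
ft_force: [11.2, 7.3, -6.7]
grip_width: 0.155
finger_force: 30.0
```

```bash
cat >> h.py <<'E'
A=np.array([.209,.978,0]); M=np.array([.547,.020])
def bubble():
    for n in("top","scene"):
        c=eyes.capture(n); h=cv2.cvtColor(c["image"],cv2.COLOR_BGR2HSV).astype(int)
        u,v=np.meshgrid(np.arange(512),np.arange(384)); W=world(c,np.c_[u.ravel(),v.ravel()],.097).reshape(384,512,3)
        d=W[...,:2]-M; a=d@A[:2]; t=d@np.array([A[1],-A[0]])
        reg=(abs(t)<.018)&(a>.02)&(a<.095)
        H,S,V=h[...,0],h[...,1],h[...,2]
        g=reg&(H>35)&(H<75)&(S>90)&(V>60); w=reg&(V>150)&(S<130)
        wt=np.clip(V-100,0,155)*np.clip(200-S,0,200)*w
        vi=g|w; ga=a[vi]
        print(n,"n",g.sum(),w.sum(),"vial",np.percentile(ga,[1,99]).round(4),"mid",round(np.percentile(ga,[1,99]).mean(),4),"bubble",round((a*wt).sum()/max(wt.sum(),1),4))
E
python3 - <<'E'
from h import *
bubble(); s=arm.read_state(); print(s["wrist_torque"],s["ft_force"])
E
```

```text
top n 33 17 vial [0.0269 0.0829] mid 0.0549 bubble 0.0411
scene n 75 22 vial [0.0212 0.0758] mid 0.0485 bubble 0.0353
[ 1.13900667 -1.66842886  0.01619141] [ 9.42146741  8.42801471 -6.95777632]
```

Emit:
{"api": "step_arm", "payload": {
  "increments": "0 0 3 0 0 0 0;0 0 3 0 0 0 0;0 0 3 0 0 0 0;0 0 3 0 0 0 0.1;0 0 3 0 0 0 0.2"
}}

```text
time_s: 9.83
tcp_pos: [0.5896, 0.209, 0.1039]
tcp_rot: [0.002, 0.546, 0.838, 0.001]
ft_force: [2.4, 2.3, 1.7]
grip_width: 0.157
finger_force: 30.0
```

Emit:
{"api": "step_arm", "payload": {
  "increments": "0 0 0 0 0 0 0.1;0 0 0 0 0 0 0.2;0 0 0 0 0 0 0.3;0 0 0 0 0 0 0.4;0 0 0 0 0 0 0.5;0 0 0 0 0 0 0.6;0 0 0 0 0 0 0.7;0 0 0 0 0 0 0.8;0 0 0 0 0 0 0.9;0 0 0 0 0 0 1.0;0 0 0 0 0 0 1.0"
}}

```text
time_s: 10.75
tcp_pos: [0.5908, 0.2089, 0.1039]
tcp_rot: [0.002, 0.881, 0.473, 0.003]
ft_force: [7.2, 2.2, -2.7]
grip_width: 0.155
finger_force: 30.0
```

Emit:
{"api": "step_arm", "payload": {
  "increments": "0 0 0 0 0 0 0.1;0 0 0 0 0 0 0.2;0 0 0 0 0 0 0.3;0 0 0 0 0 0 0.4;0 0 0 0 0 0 0.5;0 0 0 0 0 0 0.6;0 0 0 0 0 0 0.7;0 0 0 0 0 0 0.8;0 0 0 0 0 0 0.8;0 0 0 0 0 0 0.8"
}}

```text
time_s: 11.58
tcp_pos: [0.5913, 0.2081, 0.1039]
tcp_rot: [0.001, 0.996, 0.095, 0.004]
ft_force: [9.4, -1.2, -3.8]
grip_width: 0.154
finger_force: 30.0
```

Emit:
{"api": "step_arm", "payload": {
  "increments": "0 0 0 0 0 0 0;0 0 0 0 0 0 0;0 0 0 0 0 0 0;0 0 0 0 0 0 0;0 0 0 0 0 0 0;0 0 0 0 0 0 0;0 0 0 0 0 0 0;0 0 0 0 0 0 0;0 0 0 0 0 0 0;0 0 0 0 0 0 0;0 0 0 0 0 0 0;0 0 0 0 0 0 0"
}}

```text
time_s: 12.58
tcp_pos: [0.5913, 0.2081, 0.1039]
tcp_rot: [0.001, 0.995, 0.095, 0.004]
ft_force: [8.3, -1.1, -3.5]
grip_width: 0.153
finger_force: 30.0
```

Emit:
{"api": "step_arm", "payload": {
  "increments": "0 0 0 0 0 0 0;0 0 0 0 0 0 0;0 0 0 0 0 0 0;0 0 0 0 0 0 0;0 0 0 0 0 0 0;0 0 0 0 0 0 0;0 0 0 0 0 0 0;0 0 0 0 0 0 0;0 0 0 0 0 0 0;0 0 0 0 0 0 0;0 0 0 0 0 0 0;0 0 0 0 0 0 0"
}}

```text
time_s: 13.58
tcp_pos: [0.5913, 0.2081, 0.1039]
tcp_rot: [0.001, 0.995, 0.095, 0.004]
ft_force: [8.5, -0.4, -2.3]
grip_width: 0.152
finger_force: 30.0
```

```bash
python3 - <<'E'
from h import *
bubble(); s=arm.read_state(); print(s["wrist_torque"],s["ft_force"],s["joints"][5])
E
```

```text
top n 36 17 vial [0.0263 0.0792] mid 0.0528 bubble 0.0523
scene n 63 22 vial [0.0207 0.0661] mid 0.0434 bubble 0.046
[-0.08138448 -1.13401655 -0.06137484] [ 8.10279937 -1.30821137 -3.20923653] 1.5319163316889872
```

```bash
cat >> h.py <<'E'
def strip(name):
    # resample both views along the level axis, 4 px per mm, a = 0..100 mm
    out=[]
    for n in("top","scene"):
        c=eyes.capture(n)
        aa,tt=np.meshgrid(np.arange(10,110,.1667)/1000,np.arange(-22,22,.1667)/1000)
        P=np.c_[(M+aa.reshape(-1,1)*A[:2]+tt.reshape(-1,1)*np.array([A[1],-A[0]])),np.full(aa.size,.097)]
        q=proj(c,P).reshape(*aa.shape,2).astype(np.float32)
        out.append(cv2.remap(c["image"],q[...,0],q[...,1],cv2.INTER_LINEAR))
    cv2.imwrite("pics/"+name,np.vstack(out))
E
python3 - <<'E'
from h import *
strip("s1.png")
E
```

```text
(no output)
```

View pics/s1.png

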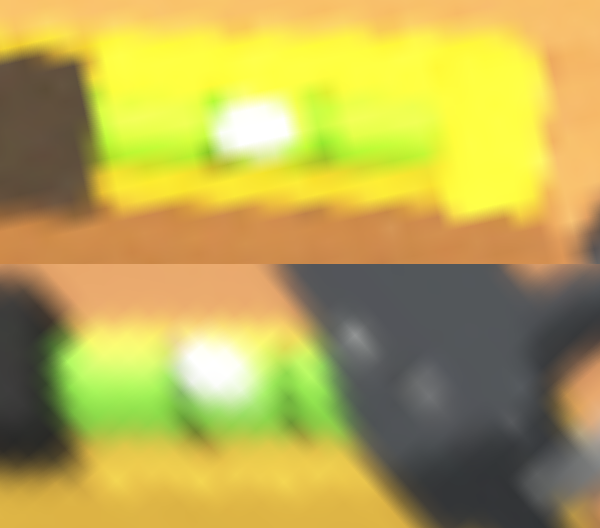

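The strips show both black lines. In the top view they are at x = 208 and 322, with the bubble centre at 254. The bubble is therefore about 2 mm short towards the foot, which is roughly 0.36 rad more clockwise turn.

Emit:
{"api": "step_arm", "payload": {
  "increments": "0 0 0 0 0 0 0.1;0 0 0 0 0 0 0.2;0 0 0 0 0 0 0.3;0 0 0 0 0 0 0.36;0 0 0 0 0 0 0.36;0 0 0 0 0 0 0.36;0.7 0 0 0 0 0 0.36;0.7 0 0 0 0 0 0.36;0.7 0 0 0 0 0 0.36;0.7 0 0 0 0 0 0.36;0.7 0 0 0 0 0 0.36;0.7 0 0 0 0 0 0.36"
}}

```text
time_s: 14.78
tcp_pos: [0.5887, 0.2087, 0.1032]
tcp_rot: [0.0, 0.996, -0.084, 0.001]
ft_force: [-0.2, 0.2, -0.4]
grip_width: 0.585
finger_force: 0.0
```

Emit:
{"api": "step_arm", "payload": {
  "increments": "0.7 0 0 0 0 0 0;0.7 0 0 -30 0 0 0;0.7 0 0 -60 0 0 0;0.7 0 0 -85 0 0 0;0.7 0 0 -85 0 0 0;0.7 0 0 -85 0 0 0;0.7 0 0 -85 0 0 0;0.7 0 0 -85 0 0 0;0.7 0 0 -85 0 0 0;0.7 0 0 -85 0 0 0;0.7 0 0 -85 0 0 0;0.7 0 0 -85 0 0 0"
}}

```text
time_s: 15.78
tcp_pos: [0.5886, 0.2087, 0.1877]
tcp_rot: [0.0, 0.996, -0.085, 0.001]
ft_force: [0.1, -0.5, 0.1]
grip_width: 0.697
finger_force: 0.0
```

Emit:
{"api": "step_arm", "payload": {
  "increments": "0.7 0 0 0 0 0 0;0.7 0 0 0 0 0 0;0.7 0 0 0 0 0 0;0.7 0 0 0 0 0 0;0.7 0 0 0 0 0 0;0.7 0 0 0 0 0 0;0.7 0 0 0 0 0 0;0.7 0 0 0 0 0 0;0.7 0 0 0 0 0 0;0.7 0 0 0 0 0 0;0.7 0 0 0 0 0 0;0.7 0 0 0 0 0 0"
}}

```text
time_s: 16.78
tcp_pos: [0.5887, 0.2087, 0.1883]
tcp_rot: [0.0, 0.996, -0.085, 0.001]
ft_force: [0.4, 0.9, 0.2]
grip_width: 0.701
finger_force: 0.0
```

```bash
python3 - <<'E'
from h import *
strip("s2.png"); bubble(); s=arm.read_state(); print(s["time_s"],s["tcp_pos"],s["joints"][5])
E
```

```text
top n 34 18 vial [0.0263 0.0792] mid 0.0528 bubble 0.0547
scene n 72 20 vial [0.0208 0.0737] mid 0.0472 bubble 0.0479
16.9833 [0.58875548 0.20870144 0.18831978] 1.89175832921286
```

View pics/s2.png

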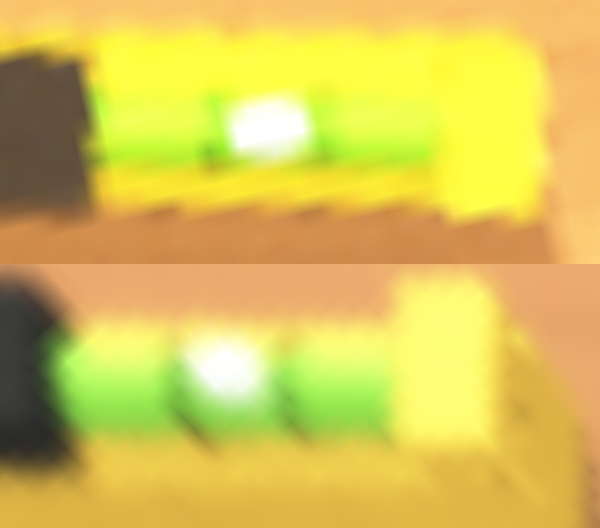

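The bubble now sits midway between the lines in both views: 269 between 213 and 322 in the top view, and about 228 between 175 and 290 in the scene view. Next is the press.

```bash
python3 - <<'E'
from h import *
plan([.5473,.021,.15],1.3605)
E
```

```text
inc mm [ -9.4 192.   38.3] rot [ 0.002 -0.002 -1.53 ]
```

Emit:
{"api": "step_arm", "payload": {
  "increments": "0 -9 192 0 0 0 -1.53;0 -9 192 0 0 0 -1.53;0 -9 192 0 0 0 -1.53;0 -9 192 0 0 0 -1.53;0 -9 192 0 0 0 -1.53;0 -9 192 0 0 0 -1.53;0 -9 192 0 0 0 -1.53;0 -9 192 0 0 0 -1.53;0 -9 192 0 0 0 -1.53;0 -9 192 0 0 0 -1.53;0 -9 192 0 0 0 -1.53;0 -9 192 0 0 0 -1.53"
}}

```text
time_s: 17.98
tcp_pos: [0.5476, 0.0209, 0.1884]
tcp_rot: [0.001, 0.796, 0.605, 0.001]
ft_force: [0.2, -0.2, 0.4]
grip_width: 0.006
finger_force: 0.0
```

```bash
python3 - <<'E'
from h import *
plan([.5473,.021,.135],1.3605); s=arm.read_state(); print(s["ft_force"],s["grip_width"],s["tcp_pos"])
E
```

```text
inc mm [ 0.  -0.5 53.4] rot [ 0.003 -0.    -0.06 ]
[ 0.24259144 -0.15000358  0.40866843] 0.005701585273262925 [0.54758975 0.02088693 0.18841788]
```

Emit:
{"api": "step_arm", "payload": {
  "increments": "0 0 0 20 0 0 -0.06;0 0 0 38 0 0 -0.06;0 0 0 48 0 0 -0.06;0 0 0 52 0 0 -0.06;0 0 0 54 0 0 -0.06;0 0 0 55 0 0 -0.06;0 0 0 55 0 0 -0.06;0 0 0 55 0 0 -0.06"
}}

```text
time_s: 18.65
tcp_pos: [0.5483, 0.0208, 0.1342]
tcp_rot: [0.002, 0.779, 0.627, 0.001]
ft_force: [0.0, -0.1, 0.4]
grip_width: 0.007
finger_force: 0.0
```

Emit:
{"api": "step_arm", "payload": {
  "increments": "0 0 0 0.5 0 0 0;0 0 0 1 0 0 0;0 0 0 1.5 0 0 0;0 0 0 2 0 0 0;0 0 0 2.5 0 0 0;0 0 0 3 0 0 0;0 0 0 3 0 0 0;0 0 0 3 0 0 0"
}}

```text
time_s: 19.32
tcp_pos: [0.5477, 0.0209, 0.1302]
tcp_rot: [0.001, 0.779, 0.627, 0.001]
ft_force: [0.0, 0.2, -0.9]
grip_width: 0.005
finger_force: 0.0
```

Emit:
{"api": "step_arm", "payload": {
  "increments": "0 0 0 0.3 0 0 0;0 0 0 0.6 0 0 0;0 0 0 0.9 0 0 0;0 0 0 1.2 0 0 0;0 0 0 1.5 0 0 0;0 0 0 1.5 0 0 0;0 0 0 1.5 0 0 0"
}}

```text
time_s: 19.9
tcp_pos: [0.5478, 0.0209, 0.1294]
tcp_rot: [0.001, 0.779, 0.627, 0.001]
ft_force: [-2.2, -0.8, 5.0]
grip_width: 0.006
finger_force: 2.7
```

Emit:
{"api": "step_arm", "payload": {
  "increments": "0 0 0 0.3 0 0 0;0 0 0 0.5 0 0 0;0 0 0 0.5 0 0 0;0 0 0 0.5 0 0 0;0 0 0 0.5 0 0 0;0 0 0 0.5 0 0 0"
}}

```text
time_s: 20.4
tcp_pos: [0.5478, 0.0209, 0.1294]
tcp_rot: [0.001, 0.779, 0.627, 0.001]
ft_force: [-4.2, 1.0, 8.2]
grip_width: 0.008
finger_force: 4.5
```

Emit:
{"api": "step_arm", "payload": {
  "increments": "0 0 0 0 0 0 0;0 0 0 0 0 0 0;0 0 0 0 0 0 0;0 0 0 0 0 0 0;0 0 0 0 0 0 0;0 0 0 0 0 0 0;0 0 0 0 0 0 0;0 0 0 0 0 0 0;0 0 0 0 0 0 0;0 0 0 0 0 0 0;0 0 0 0 0 0 0;0 0 0 0 0 0 0"
}}

```text
time_s: 21.4
tcp_pos: [0.5478, 0.0209, 0.1294]
tcp_rot: [0.001, 0.779, 0.627, 0.001]
ft_force: [-4.2, 0.0, 8.6]
grip_width: 0.007
finger_force: 4.5
```

Emit:
{"api": "step_arm", "payload": {
  "increments": "0 0 0 0 0 0 0;0 0 0 0 0 0 0;0 0 0 0 0 0 0;0 0 0 0 0 0 0;0 0 0 0 0 0 0;0 0 0 0 0 0 0;0 0 0 0 0 0 0;0 0 0 0 0 0 0;0 0 0 0 0 0 0;0 0 0 0 0 0 0;0 0 0 0 0 0 0;0 0 0 0 0 0 0"
}}

```text
time_s: 22.4
tcp_pos: [0.5478, 0.0209, 0.1294]
tcp_rot: [0.001, 0.779, 0.627, 0.001]
ft_force: [-4.9, 1.4, 8.9]
grip_width: 0.005
finger_force: 4.5
```

```bash
python3 - <<'E'
from h import *
strip("s3.png"); bubble(); s=arm.read_state(); print(s["time_s"],s["tcp_pos"],s["ft_force"])
E
```

```text
top n 5 129 vial [0.0218 0.0946] mid 0.0582 bubble 0.0764
scene n 73 20 vial [0.0211 0.0737] mid 0.0474 bubble 0.0483
22.6 [0.54787391 0.0209138  0.12941838] [-4.29467579 -0.08919503  9.52819773]
```

View pics/s3.png

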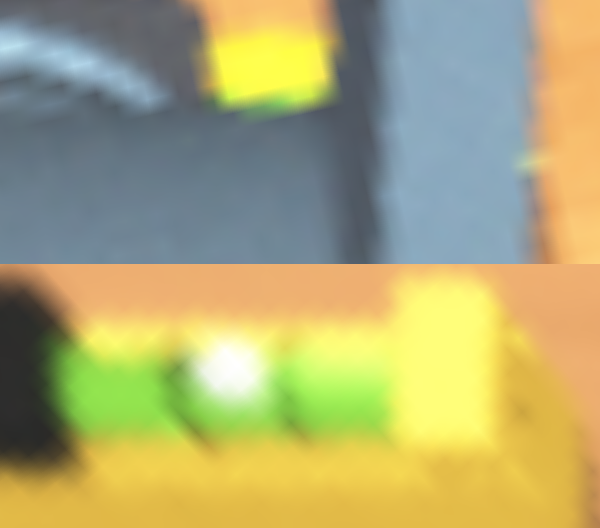

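The scene strip still shows the bubble centred while the arm presses with about 9 N. I'll take out the small sideways load.

Emit:
{"api": "step_arm", "payload": {
  "increments": "0 0 -0.2 0 0 0 0;0 0 -0.4 0 0 0 0;0 0 -0.5 0 0 0 0;0 0 -0.5 0 0 0 0;0 0 -0.5 0 0 0 0;0 0 -0.5 0 0 0 0;0 0 -0.5 0 0 0 0;0 0 -0.5 0 0 0 0;0 0 -0.5 0 0 0 0;0 0 -0.5 0 0 0 0;0 0 -0.5 0 0 0 0;0 0 -0.5 0 0 0 0"
}}

```text
time_s: 23.6
tcp_pos: [0.5477, 0.0209, 0.1294]
tcp_rot: [0.002, 0.779, 0.627, 0.001]
ft_force: [-1.9, 0.5, 6.6]
grip_width: 0.006
finger_force: 3.7
```

```bash
python3 - <<'E'
from h import *
bubble(); s=arm.read_state(); print(s["time_s"],s["tcp_pos"],s["ft_force"])
E
```

```text
top n 4 132 vial [0.0225 0.0946] mid 0.0585 bubble 0.0768
scene n 73 20 vial [0.0211 0.0737] mid 0.0474 bubble 0.0483
23.7 [0.54775511 0.02092576 0.12938653] [-2.77732924  0.66352653  6.81925033]
```

Pressing steadily at about 7 N with the bubble centred, so I'm handing in.

```bash
python3 -c "
from bench import arm
print(arm.hand_in())"
```

```text
the job is handed in; nothing more can be done
None
```

I handed the job in with the level lying lengthwise on the middle of the shelf, the bubble centred after turning the knob, and the fingers pressing the rubber pad at about 7 N; the mug, glue jar, stamp and wrench were not touched.

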